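Unbolt the parts case and throw its lid open

ROBOT

A 6-joint arm with a two-finger parallel gripper is mounted at the origin on a cart in front of the work surface, level with it; the furniture and walls round the work are solid. World frame = base frame: x ahead of the robot, y to its left, z up, the work surface at z = 0. Lengths are in m, angles in rad, forces in N, time in s.
With the tool pointing down it reaches from about 0.3 to 0.875 m from the base axis. Payload 6.4 kg.
Tool frame: the origin (TCP) lies between the finger pads; the fingertips stand 22 mm ahead of it and the grasp point (between the pads) lies 3 mm ahead of it; z points along the fingers, y is the line along which they close (so a half turn about z gives the same grasp; the last joint's range is limited). The gripper opens to 85 mm and grips with 20 to 120 N. Pads are 22 mm wide; open, the fingers measure 114 mm over their backs; the gripper's body (76 mm by 85 mm) begins 54 mm behind the grasp point. The pads swing forward as they close: fully open they stand 13 mm farther back than shut.
Start: joints at [1.082, 0.181, 1.607, -0, 1.354, -0.206], TCP at [0.16, 0.552, 0.253] pointing down, gripper open.
Joint ranges: [-2.99, 2.99], [-0.89, 2.07], [0.3, 2.58], [-1.14, 4.28], [0, 2.63], [-3.12, 3.12]. Speed limits (rad/s): [2.57, 2.57, 3.01, 3.14, 3.14, 3.14].

INTERFACE

Orientations are given as a unit quaternion [w, x, y, z].
In Python, from bench import ctrl, imaging, workorder gives the robot as it stands.
- The arm moves only by the shell command python3 -m pendant 'ROWS' [OPENING]. ROWS is JSON, a list of rows, each a list of 4 numbers: the shift along the tool's x, y, z in cm, then the turn about the tool's z in degrees. In form: [[dx, dy, dz, roll], ...]. A call has 1 to 12 rows; each row is the pose to reach, as a shift and turn from the pose commanded when the call began, along the tool's axes at that moment; what a row does not reach only later rows make up. A row lasts 1/12 s, in which the tool goes at most 41.7 mm and 7.16 degrees, less where a joint would pass 70% of its speed; a pose out of reach is approached as far as the arm can. A call with a gripper value outside its range is refused whole. OPENING is the opening, from 0 (shut) to 1 (fully open), set as the call begins (- or left out, the last holds). The fingers move at their own pace and stop on an object; the grip force is fixed at half the most. Time passes only in rows, so rows that repeat a pose let the fingers close. It gives the time, the measured TCP pose, the force, the opening and the grip force at its end, in the units of the state.
- ctrl.get_obs(): the state, without advancing time (a new reading comes with each control period).
- imaging.camera(name): name is "side" or "top" or "wrist"; returns the picture (420x560x3 uint8, red, green, blue); there is no depth.
- imaging.camera_info(name): a dict with "K" (3x3 intrinsics, pixels), "T" (4x4, takes a point from camera to world coordinates); the wrist camera has in their place "tool_from_camera" (4x4, takes a point from camera to tool coordinates, whose origin is the TCP and whose axes are the flange's). Camera axes: x right, y up, looking along -z (the intrinsics and any distortion apply to the point x, -y, -z); pixel columns grow to the right and rows downward; lengths in m; the calibration is good to about 2 mm. The wrist camera is an equidistant fisheye: a pixel r from the principal point sees the ray r / f radians off the axis. A picture is of the moment at which its call begins: read the wrist's pose just before it. camera_info takes no time and is no camera call.
- workorder.hand_in(): hands the job in; it is judged then, once.
The state is a dict: "time_s": time; "q": joint angles; "dq": joint speeds; "joint_efforts": joint torques, N m; "eef_pos": TCP position; "eef_rot": TCP orientation; "wrist_force": force on the tool from outside, world axes, zero at the start; "torque": the same for the moment, N m; "opening": opening from 0.0 (shut) to 1.0 (fully open); "grasp_force": force on a finger pad.
Only numpy, scipy, OpenCV 4.12 (cv2) and the standard library are available. Lean on these libraries where they do the work, as an engineer would, in place of code of your own. Each camera call takes 0.05 s, during which the arm holds its last target. There are 200 camera calls.

TASK

Open the grey steel parts case on the bench so that it stays open by itself: push the bolt on its front fully back to the left by its ball knob, then get a fingertip under the lip at the right of the lid's front, swing the lid up and tip it over backwards until it leans back on its hinge stop. Only push and lift with the fingers, gripping nothing; do not slam the lid, do not lift or shove the case, and leave the other things on the bench where they are.

Things in the scene. Friction and masses are not known exactly. Their poses are not given: they have to be found in the camera images.
- parts_case: Grey pressed-steel parts case, 140 mm front to back (its x), 260 mm wide (its y), 78 mm high with the lid shut, about 2.7 kg, standing loose on rubber feet. Origin: centre of its underside. Its front is its -x face (70 mm from the origin, turned roughly to the robot), its +y side is the left as seen from the robot, z up.
- bolt (a joint): Barrel bolt on the front face, left half: travel in m, 0 = shot through the eye of the lid's keeper (lid locked), 0.028 = fully back (stop). It slides along the case's +y, to the left; the rod leaves the eye at 0.022. Stiff by friction, 2 N, and stays where it is left.
- bolt_knob (a point): Centre of the bolt's steel ball knob (15 mm ball on a 7 mm stalk), 36 mm above the bench, 27 mm in front of the case's front face. The rod (6 mm) and its two straps behind the knob stand out at most 12 mm from the face. The keeper's eye, at the middle of the front, is 14 mm wide and stands out 14 mm; the shot knob is 62 mm left of it: between them there are 47 mm of free room along the face for a finger, and no lip above.
- case_lid (a joint): Lid hinge at the back of the case, rad: 0 = shut, 1.92 = leaning back on its stop. Light hinge; the lid weighs 0.45 kg, falls shut below about 1.4 and falls open beyond it. Its front swings up and away from the robot; shut it is an upside-down pan 20 mm deep over the whole case. A lift of about 3 N at the lip raises it.
- lip_edge (a point): Middle of the front edge of the lid's finger lip, on its underside: 56 mm above the bench when shut. The lip is a flat flange 70 mm wide (along the case's y, centred 80 mm right of the case's middle), 22 mm deep from this edge back to the lid's front face and 4 mm thick; below it there is only the case's front wall. It turns with the lid, 167 mm from the hinge line.
- lid_hinge (a point): Middle of the hinge line (along the case's y), 74 mm behind the case's origin and 56 mm up.
- flange: Steel flange, 64 mm across, 30 mm high, loose left of the case. Origin: centre of its underside. Leave alone.
- blank: Turned brass blank, 35 mm across, 60 mm high, standing left of the case. Origin: centre of its underside. Leave alone.
- spray_can: Spray can, 58 mm across, 217 mm high, standing right of the case. Origin: centre of its underside. Leave alone.
- tape_roll: Roll of masking tape, 105 mm across, 25 mm high, lying right of the case. Origin: centre of its underside. Leave alone.
- spanner: Steel spanner, 242 mm long (its y), 9 mm high, lying in front of the case. Origin: centre of its underside. Leave alone.
- caliper: Caliper, 220 mm long, 12 mm high, lying at the left. Origin: centre of its underside. Leave alone.

How it is judged:
By the outcome, as a careful person would: the job done as asked, in the order asked, and still so for the second after the job is handed in, with the robot touching nothing.
It also fails if it takes over 51 s, if anything falls off the work surface, if the arm or the gripper's body presses on something with over 40 N, if the wrist force passes 120 N, or if a joint passes its speed limit or range.

## Working session

There is one attempt and no reset: what is moved stays moved. The work goes in short steps, Python scripts to look and compute and a shell command to move; the robot and the scene stay as the last step left them, time stands still between calls to the robot, and variables do not carry over. Pictures are saved under pics/ and viewed, at most 10 in all, crops included, and the job is handed in when it is done.

```bash
ls; mkdir -p pics
python3 - <<'E'
from bench import ctrl, imaging
import cv2,json
o=ctrl.get_obs(); print(o)
for n in("top","side"):
    cv2.imwrite(f"pics/{n}0.png",imaging.camera(n)[:,:,::-1]); i=imaging.camera_info(n); print(n,i)
print(imaging.camera_info("wrist"))
E
```

```text
pics
{'time_s': 0.0, 'q': array([ 1.08167362e+00,  1.81499210e-01,  1.60804513e+00,  3.11072188e-05,
        1.35380297e+00, -2.06274336e-01]), 'dq': array([-3.39428023e-05, -1.68581508e-04,  1.47177892e-03, -1.38586589e-04,
       -6.06916469e-04,  8.91930349e-04]), 'joint_efforts': array([-2.27805674e-05, -4.44883811e+01, -3.51330221e+01, -2.78065872e-04,
        9.31193208e-03,  1.36775949e-05]), 'eef_pos': array([0.16018403, 0.55168635, 0.25238971]), 'eef_rot': array([-3.13214509e-04,  1.40956500e-01,  9.90015402e-01, -8.19656559e-04]), 'wrist_force': array([ 0.17992952, -0.21468174,  0.01284917]), 'torque': array([ 0.01118688, -0.02011922,  0.02424523]), 'grasp_force': 0.0, 'opening': 0.996635706163931}
top {'K': array([[483.75008771,   0.        , 276.39505717],
       [  0.        , 483.75008771, 207.44578474],
       [  0.        ,   0.        ,   1.        ]]), 'T': array([[-5.82483055e-04,  9.95489018e-01, -9.48750541e-02,
         4.51544281e-01],
       [-9.99955675e-01,  3.11738277e-04,  9.41015819e-03,
         5.83110234e-02],
       [ 9.39728532e-03,  9.48763300e-02, 
[... 369 characters left out ...]
[-0.11462488, -0.37943804,  0.91808927,  1.16949053],
       [ 0.02228232,  0.92296615,  0.38423559,  0.54473683],
       [ 0.        ,  0.        ,  0.        ,  1.        ]])}
{'K': array([[325.1922621 ,   0.        , 277.3365713 ],
       [  0.        , 325.1922621 , 210.15859996],
       [  0.        ,   0.        ,   1.        ]]), 'tool_from_camera': array([[-3.86492672e-04,  9.56025356e-01,  2.93283768e-01,
         7.45734297e-02],
       [ 9.99999601e-01,  6.05726764e-04, -6.56693786e-04,
        -2.58331002e-04],
       [-8.05465738e-04,  2.93283397e-01, -9.56025209e-01,
        -1.21289779e-01],
       [ 0.00000000e+00,  0.00000000e+00,  0.00000000e+00,
         1.00000000e+00]])}
```

View pics/top0.png

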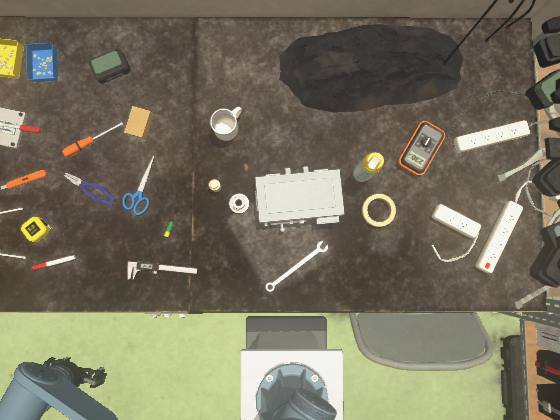

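View pics/side0.png

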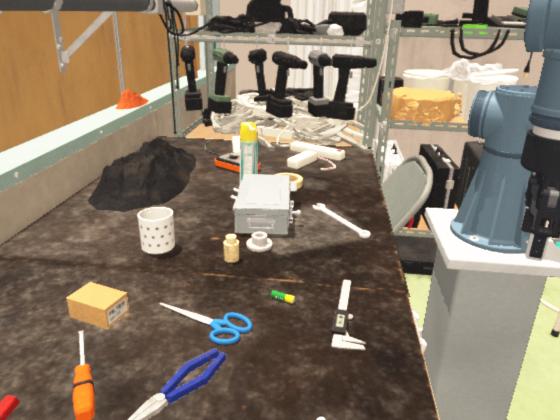

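The top view shows the case at about (256–344, 168–225), with its front facing down toward the robot. The knob is near (283,230) and the lip near (328,219). I'll enlarge that area.

```bash
cat > h.py <<'E'
import numpy as np
from bench import ctrl, imaging
def ray(n,u,v,z):
    "pixel of fixed camera -> world point at height z"
    i=imaging.camera_info(n);K,T=i["K"],i["T"]
    d=T[:3,:3]@np.array([(u-K[0,2])/K[0,0],-(v-K[1,2])/K[1,1],-1.])
    return T[:3,3]+d*(z-T[2,3])/d[2]
def proj(n,p):
    i=imaging.camera_info(n);K,T=i["K"],i["T"]
    c=T[:3,:3].T@(np.asarray(p)-T[:3,3])
    return np.array([K[0,2]+K[0,0]*c[0]/-c[2],K[1,2]-K[1,1]*c[1]/-c[2]])
E
python3 - <<'E'
import cv2
im=cv2.imread("pics/top0.png")[150:245,240:360]
cv2.imwrite("pics/top0c.png",cv2.resize(im,None,fx=6,fy=6,interpolation=cv2.INTER_CUBIC))
E
```

```text
(no output)
```

View pics/top0c.png

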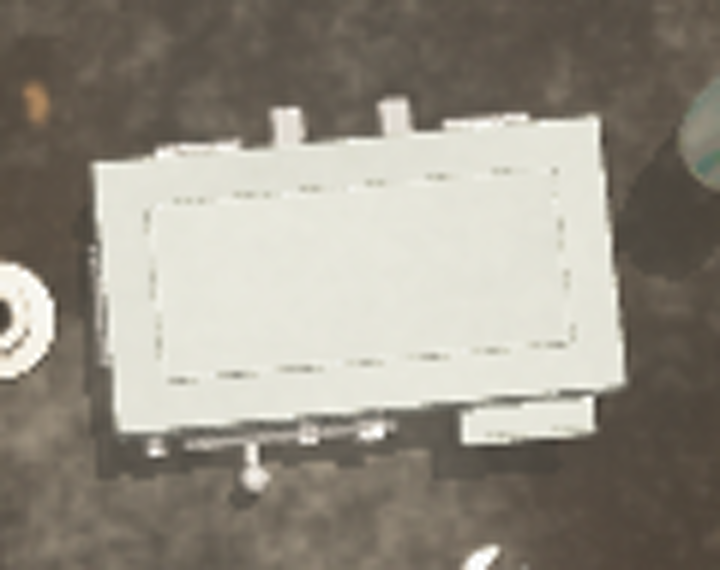

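In the crop, the lid-top corners are BL(93,162), BR(599,117), FR(625,382) and FL(118,432). The knob is at (254,475), and the lip's front edge runs from (462,445) to (595,433).

```bash
cat >> h.py <<'E'
def case():
    "case pose from lid corners: origin xy, yaw"
    P={k:ray("top",240+(a+.5)/6-.5,150+(b+.5)/6-.5,.078)[:2] for k,a,b in [("BL",93,162),("BR",599,117),("FR",625,382),("FL",118,432)]}
    y=P["BL"]-P["BR"]+P["FL"]-P["FR"]; x=P["BL"]-P["FL"]+P["BR"]-P["FR"]
    ex=x/np.linalg.norm(x)+np.array([y[1],-y[0]])/np.linalg.norm(y)
    th=np.arctan2(ex[1],ex[0]); return P,sum(P.values())/4,th
def tow(c,th,p):
    R=np.array([[np.cos(th),-np.sin(th)],[np.sin(th),np.cos(th)]]); return c+R@np.array(p)
E
python3 - <<'E'
from h import *
P,c,th=case(); print(P,c,th,np.degrees(th))
print("sizes",np.linalg.norm(P["BL"]-P["BR"]),np.linalg.norm(P["BL"]-P["FL"]))
px=lambda a,b,z:ray("top",240+(a+.5)/6-.5,150+(b+.5)/6-.5,z)
R=lambda w:np.array([[np.cos(th),np.sin(th)],[-np.sin(th),np.cos(th)]])@(w[:2]-c)
for n,a,b,z in [("knob",254,475,.040),("lipL",462,445,.058),("lipR",595,433,.058),("eye",372,430,.036)]:
    w=px(a,b,z); print(n,w,"case",R(w))
for n,u,v in [("spannerA",270,288),("spannerB",323,246),("tape",379,210),("can",371,165),("flange",239,203),("blank",214,185)]: print(n,ray("top",u,v,.01))
E
```

```text
{'BL': array([0.68714142, 0.10986359]), 'BR': array([ 0.71075877, -0.15004815]), 'FR': array([ 0.57408543, -0.16154312]), 'FL': array([0.54855219, 0.09667204])} [ 0.63013445 -0.02626391] 0.09201164541265545 5.2718789481994195
sizes 0.26098254660628606 0.13921562837280885
knob [0.52863744 0.02682922 0.04      ] case [-0.09618938  0.06219428]
lipL [ 0.54316778 -0.07999322  0.058     ] case [-0.09153554 -0.04551136]
lipR [ 0.54936271 -0.14867677  0.058     ] case [-0.0916776  -0.11447358]
eye [ 0.55237236 -0.0350016   0.036     ] case [-0.07823598 -0.0015558 ]
spannerA [0.34360005 0.06403225 0.01      ]
spannerB [ 0.47533462 -0.10424522  0.01      ]
tape [ 0.59021357 -0.28490282  0.01      ]
can [ 0.73619703 -0.26202925  0.01      ]
flange [0.61257655 0.1633641  0.01      ]
blank [0.67060979 0.2439133  0.01      ]
```

The measured sizes (261×139 mm), the knob offset and the lip offset all agree with the spec. The case origin is at (0.630, −0.026) with a yaw of 5.3°. Next I'll move to above the gap right of the knob, with the fingers shut.

```bash
python3 -m pendant '[[-3,-2.5,0,-3],[-6,-5,0,-6],[-9,-7.5,0,-9],[-12.2,-10.4,0,-12],[-15.5,-13.2,1,-15],[-18.8,-16,1,-18],[-22,-18.8,2,-21.5],[-25.3,-21.6,2,-21.5],[-28.5,-24.3,3,-21.5],[-31.7,-27,4,-21.5],[-35,-29.8,5,-21.5],[-38,-32.4,5,-21.5]]' 0
cat >> h.py <<'E'
from scipy.spatial.transform import Rotation as Rot
def tool():
    o=ctrl.get_obs(); w,x,y,z=o["eef_rot"]; return o,o["eef_pos"],Rot.from_quat([x,y,z,w]).as_matrix()
def go(t):
    "shift in tool cm to world TCP target t, and roll deg to align tool y with case y"
    o,p,R=tool(); s=R.T@(np.asarray(t)-p)*100
    print("t",round(o["time_s"],2),"p",p.round(4),"z",R[:,2].round(3),"ydir",np.degrees(np.arctan2(R[1,1],R[0,1])).round(2),"F",o["wrist_force"].round(1),"op",round(o["opening"],2),"shift",s.round(2))
C=np.array([.6301,-.0263]);TH=.092
def cw(x,y,z): return np.r_[tow(C,TH,(x,y)),z]
E
python3 -c "
from h import *
go(cw(-.100,.030,.2)); print(ctrl.get_obs()['q'])"
```

```text
time_s: 1.1
eef_pos: [0.4279, 0.1433, 0.2025]
eef_rot: [-0.001, -0.046, 0.999, 0.0]
wrist_force: [0.1, 1.2, -0.4]
opening: -0.003
grasp_force: 0.0
t 1.1 p [0.4279 0.1433 0.2025] z [-0.002  0.    -1.   ] ydir 95.29 F [ 0.1  1.2 -0.4] op -0.0 shift [ -8.57 -15.75   0.23]
[ 5.90147015e-02 -4.69690205e-02  1.95664414e+00  1.68650669e-04
  1.23405531e+00 -1.60417134e+00]
```

```bash
python3 -m pendant '[[-2,-3.7,0,0],[-4,-7.4,0,0],[-6,-11,0,0],[-8.5,-14.7,0,0],[-8.6,-15.8,0,0],[-8.6,-15.8,3.5,0],[-8.6,-15.8,7,0],[-8.6,-15.8,10,0],[-8.6,-15.8,10,0]]' 0
python3 - <<'E'
from h import *
import cv2
go(cw(-.100,.030,.046))
a=imaging.camera("wrist"); cv2.imwrite("pics/w1.png",a[:,:,::-1])
E
```

```text
time_s: 1.85
eef_pos: [0.5233, -0.003, 0.0977]
eef_rot: [-0.006, -0.046, 0.999, 0.002]
wrist_force: [-1.5, 0.0, -0.5]
opening: -0.001
grasp_force: 0.0
t 1.85 p [ 0.5233 -0.003   0.0977] z [-0.012  0.003 -1.   ] ydir 95.27 F [-1.5  0.  -0.5] op -0.0 shift [-0.48 -0.32  5.16]
```

View pics/w1.png

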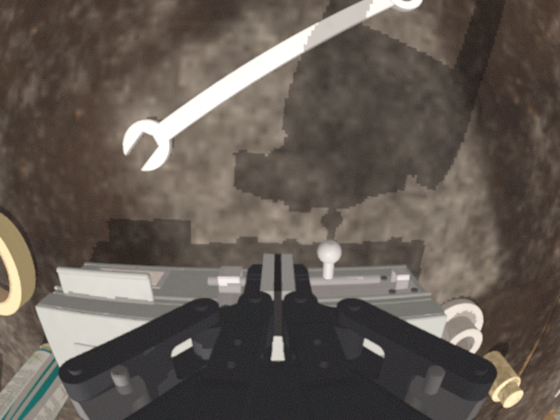

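The wrist view shows the knob at (330,255) and the eye at (230,282), with the shut fingertips at (278,262) in between as planned. I'll go down.

```bash
python3 -m pendant '[[0,0,0,0],[0,0,2,0],[0,0,4,0],[0,0,5.2,0],[0,0,5.2,0],[0,0,5.2,0]]' 0
python3 - <<'E'
from h import *
go(cw(-.100,.030,.046))
E
```

```text
time_s: 2.4
eef_pos: [0.5291, -0.0041, 0.0532]
eef_rot: [0.0, -0.046, 0.999, -0.0]
wrist_force: [0.4, 0.8, -0.2]
opening: -0.0
grasp_force: 0.0
t 2.4 p [ 0.5291 -0.0041  0.0532] z [ 0.001 -0.    -1.   ] ydir 95.31 F [ 0.4  0.8 -0.2] op -0.0 shift [ 0.15 -0.13  0.72]
```

```bash
python3 -m pendant '[[0.15,0,0.7,0],[0.15,0.8,0.7,0],[0.15,1.5,0.7,0],[0.15,2.0,0.7,0],[0.15,2.5,0.7,0],[0.15,3.0,0.7,0],[0.15,3.4,0.7,0],[0.15,3.7,0.7,0],[0.15,3.8,0.7,0],[0.15,3.8,0.7,0]]' 0
python3 - <<'E'
from h import *
go(cw(-.100,.068,.046))
E
```

```text
time_s: 3.23
eef_pos: [0.5236, 0.034, 0.0451]
eef_rot: [0.0, -0.046, 0.999, 0.0]
wrist_force: [-0.3, -0.1, 0.4]
opening: -0.001
grasp_force: 0.2
t 3.23 p [0.5236 0.034  0.0451] z [ 0.  0. -1.] ydir 95.32 F [-0.3 -0.1  0.4] op -0.0 shift [-0.05 -0.18 -0.09]
```

Run:
```python
from h import *
import cv2
a=imaging.camera("wrist")[190:350,180:460]; cv2.imwrite("pics/w2.png",cv2.resize(a[:,:,::-1],None,fx=2.5,fy=2.5))
```

```text
(no output)
```

View pics/w2.png

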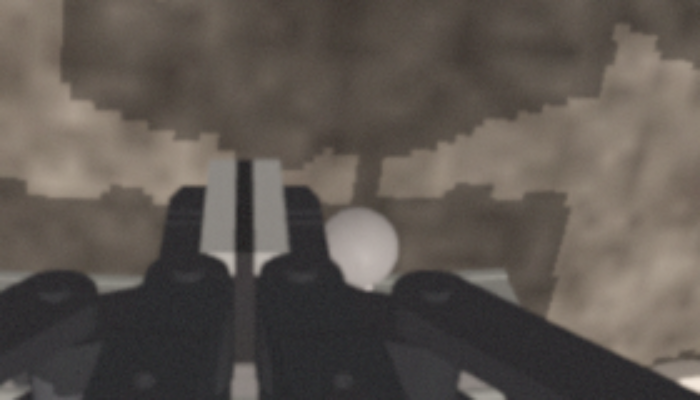

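The finger's side is against the ball (360,245). I'll push on gently until the force shows the stop.

```bash
python3 -m pendant '[[0,0.1,0,0],[0,0.2,0,0],[0,0.3,0,0],[0,0.3,0,0]]' 0
python3 -m pendant '[[0,0.1,0,0],[0,0.2,0,0],[0,0.2,0,0]]' 0
python3 -c "
from h import *
go(cw(-.100,.068,.046))"
```

```text
time_s: 3.62
eef_pos: [0.5232, 0.0363, 0.045]
eef_rot: [-0.0, -0.046, 0.999, -0.0]
wrist_force: [1.1, -2.7, 0.4]
opening: 0.001
grasp_force: 1.4
time_s: 3.87
eef_pos: [0.5233, 0.037, 0.0451]
eef_rot: [0.0, -0.046, 0.999, -0.001]
wrist_force: [0.3, -9.6, -0.3]
opening: -0.003
grasp_force: 4.8
t 3.87 p [0.5233 0.037  0.0451] z [ 0.    -0.003 -1.   ] ydir 95.31 F [ 0.3 -9.6 -0.3] op -0.0 shift [-0.05 -0.49 -0.09]
```

The bolt is at its stop: 9.6 N against the 2 N sliding friction. I'll back off and rise. A vertical finger can't get under the lip, so I'll check whether reaching outward tilts the wrist.

```bash
python3 -m pendant '[[0,-1,0,0],[0.3,-1.5,0,0],[0.3,-1.5,-3.5,0],[0.3,-1.5,-7.5,0],[0.3,-1.5,-11.5,0],[0.3,-1.5,-15.5,0],[0.3,-1.5,-19.5,0],[-3,-1.5,-23.5,0],[-7,-1.5,-25,0],[-11,-1.5,-25,0],[-15,-1.5,-25,0],[-19,-1.5,-25,0]]' 0
python3 -m pendant '[[-4,0,0,0],[-8,0,0,0],[-12,0,0,0],[-16,0,0,0],[-20,0,0,0],[-24,0,0,0],[-28,0,0,0],[-30,0,0,0],[-30,0,0,0]]' 0
python3 -c "
from h import *
go(cw(-.100,.068,.046));print(ctrl.get_obs()['q'])"
```

```text
time_s: 4.87
eef_pos: [0.711, 0.041, 0.296]
eef_rot: [0.001, -0.046, 0.999, 0.0]
wrist_force: [-0.2, -0.5, 1.1]
opening: -0.0
grasp_force: 0.0
time_s: 5.62
eef_pos: [0.9144, 0.0616, 0.2727]
eef_rot: [0.017, -0.046, 0.999, 0.0]
wrist_force: [-0.1, 1.2, 1.1]
opening: -0.004
grasp_force: 0.0
t 5.62 p [0.9144 0.0616 0.2727] z [ 0.034  0.003 -0.999] ydir 95.31 F [-0.1  1.2  1.1] op -0.0 shift [39.87  0.69 21.31]
[-0.06311076  1.04122029  0.2983454   0.0047597   1.76792799 -1.72552826]
```

Joint 3 hit its limit and the tool tilted 2° forward, so the tilt does respond. I'll push further out to see whether it grows and persists.

```bash
python3 -m pendant '[[-4,0,-2,0],[-8,0,-4,0],[-12,0,-6,0],[-16,0,-8,0],[-20,0,-10,0],[-24,0,-12,0],[-28,0,-14,0],[-32,0,-16,0],[-36,0,-18,0],[-40,0,-20,0],[-40,0,-20,0],[-40,0,-20,0]]' 0
python3 -c "
from h import *
go(cw(-.100,.068,.046));print(ctrl.get_obs()['q'])"
```

```text
time_s: 6.62
eef_pos: [0.9078, 0.0665, 0.3237]
eef_rot: [0.033, -0.046, 0.998, 0.001]
wrist_force: [-0.8, 0.6, -0.2]
opening: -0.002
grasp_force: 0.0
t 6.62 p [0.9078 0.0665 0.3237] z [ 0.067  0.005 -0.998] ydir 95.29 F [-0.8  0.6 -0.2] op -0.0 shift [40.28  0.17 25.14]
[-0.05947731  0.98439965  0.29851738  0.00884142  1.79235982 -1.72050387]
```

```bash
for i in 1 2; do python3 -m pendant '[[-20,0,-20,0],[-20,0,-20,0]]' 0 | grep eef; done
for i in 1 2; do python3 -m pendant '[[0,0,-20,0],[0,0,-20,0]]' 0 | grep eef; done
python3 -m pendant '[[4,0,0,0],[8,0,0,0],[12,0,0,0],[12,0,0,0]]' 0
python3 -c "
from h import *
go(cw(-.100,.068,.046));print(ctrl.get_obs()['q'])"
```

```text
eef_pos: [0.9026, 0.0672, 0.3612]
eef_rot: [0.048, -0.046, 0.998, 0.001]
eef_pos: [0.8961, 0.0678, 0.4027]
eef_rot: [0.065, -0.046, 0.997, 0.001]
eef_pos: [0.8646, 0.0654, 0.4704]
eef_rot: [0.068, -0.046, 0.997, 0.002]
eef_pos: [0.8289, 0.0628, 0.54]
eef_rot: [0.078, -0.046, 0.996, 0.002]
time_s: 7.62
eef_pos: [0.7079, 0.0521, 0.5183]
eef_rot: [0.076, -0.046, 0.996, 0.002]
wrist_force: [-0.3, -0.9, -0.6]
opening: 0.003
grasp_force: 0.0
t 7.62 p [0.7079 0.0521 0.5183] z [ 0.151  0.011 -0.989] ydir 95.3 F [-0.3 -0.9 -0.6] op 0.0 shift [25.39 -0.13 43.9 ]
[-0.10454143  0.32427969  0.92192595  0.02692702  1.7461063  -1.76140624]
```

The tilt persists and builds about 2° per short outward push; it is now 8.7°. I'll build it up further in free space.

```bash
P="python3 -m pendant"
$P '[[-4,0,0,0],[-8,0,0,0],[-12,0,0,0],[-20,0,0,0],[-20,0,0,0]]' 0 | grep eef_rot
$P '[[-20,0,0,0],[-20,0,0,0]]' 0 | grep eef_rot
$P '[[-20,0,0,0],[-20,0,0,0]]' 0 | grep eef_rot
$P '[[-20,0,0,0]]' 0 | grep eef_rot
$P '[[-20,0,0,0]]' 0 | grep eef_rot
$P '[[-20,0,0,0],[-20,0,0,0]]' 0 | grep eef_rot
$P '[[-20,0,0,0],[-20,0,0,0]]' 0 
python3 -c "
from h import *
go(cw(-.100,.068,.046));print(ctrl.get_obs()['q'])"
```

```text
eef_rot: [0.083, -0.046, 0.996, 0.003]
eef_rot: [0.107, -0.046, 0.993, 0.003]
eef_rot: [0.122, -0.046, 0.991, 0.003]
eef_rot: [0.134, -0.046, 0.99, 0.004]
eef_rot: [0.148, -0.046, 0.988, 0.004]
eef_rot: [0.164, -0.046, 0.985, 0.005]
time_s: 8.87
eef_pos: [0.941, 0.0773, 0.4635]
eef_rot: [0.18, -0.046, 0.983, 0.005]
wrist_force: [-0.2, 0.4, -0.4]
opening: -0.003
grasp_force: 0.0
t 8.87 p [0.941  0.0773 0.4635] z [ 0.353  0.027 -0.935] ydir 95.25 F [-0.2  0.4 -0.4] op -0.0 shift [53.98 -0.43 24.21]
[-0.05811299  0.84371523  0.29768865  0.04734712  1.6411832  -1.70965108]
```

The tilt is 20.7°. I'll take it to about 30°, which gives the finger face enough slope to lift the lip.

```bash
P="python3 -m pendant"
$P '[[-20,0,0,0]]' 0.5 | grep eef_rot
$P '[[-20,0,0,0]]' 0.5 | grep eef_rot
$P '[[-20,0,0,0]]' 0.5 | grep eef_rot
$P '[[-20,0,0,0]]' 0.5 | grep eef_rot
$P '[[-20,0,0,0]]' 0.5 | grep eef_rot
$P '[[-20,0,0,0]]' 0.5 | grep eef_rot
$P '[[-20,0,0,0]]' 0.5 | grep eef_rot
$P '[[0,0,0,0]]' 0.5
cat >> h.py <<'E'
def go2(x,y,z,yo=0.,tipback=0.,off=.011):
    """shift (tool cm) putting the front corner of a fingertip (offset yo along tool y from the axis) at case point x,y,z"""
    o,p,R=tool(); tip=p+R@np.array([-off,yo,.022-tipback]); s=R.T@(cw(x,y,z)-tip)*100
    A=np.array([[np.cos(TH),np.sin(TH),0],[-np.sin(TH),np.cos(TH),0],[0,0,1]])
    print("t",round(o["time_s"],2),"tip(case mm)",(A@(tip-np.r_[C,0])*1000).round(1),"tilt",np.degrees(np.arccos(-R[2,2])).round(1),"yaxis",R[:,1].round(3),"F",(A@o["wrist_force"]).round(1),"op",round(o["opening"],2),"shift",s.round(2),"q",o["q"].round(2))
E
python3 -c "
from h import *
go2(-.135,-.090,.043,-.0285,.005)"
```

```text
eef_rot: [0.192, -0.045, 0.98, 0.006]
eef_rot: [0.206, -0.045, 0.977, 0.006]
eef_rot: [0.22, -0.045, 0.974, 0.007]
eef_rot: [0.233, -0.045, 0.971, 0.007]
eef_rot: [0.247, -0.045, 0.968, 0.008]
eef_rot: [0.26, -0.045, 0.964, 0.008]
eef_rot: [0.274, -0.045, 0.961, 0.009]
time_s: 9.53
eef_pos: [0.9944, 0.0845, 0.4843]
eef_rot: [0.274, -0.045, 0.961, 0.009]
wrist_force: [0.2, 0.2, -0.5]
opening: 0.499
grasp_force: 0.0
t 9.53 tip(case mm) [391.3  48.3 475.9] tilt 31.8 yaxis [-0.091  0.996 -0.008] F [ 0.2  0.2 -0.5] op 0.5 shift [ 67.59 -13.56   9.11] q [-0.05  0.85  0.3   0.07  1.44 -1.71]
```

```bash
P="python3 -m pendant"
$P '[[4,-0.8,0,0],[8,-1.7,0,0],[12,-2.5,-0.2,0],[16,-3.4,-0.3,0],[20,-4.2,-0.4,0],[24,-5,-0.5,0],[28,-5.9,-0.6,0],[32,-6.8,-0.7,0],[36,-7.6,-0.8,0],[40,-8.5,-0.9,0],[44,-9.3,-1,0],[48,-10.2,-1,0]]' 0.5 | grep time
$P '[[4,-0.8,0,0],[8,-1.7,0,0],[12,-2.5,0,0],[16,-3.4,-0.3,0],[16,-3.4,-0.3,0],[16,-3.4,-0.3,0]]' 0.5 | grep time
python3 - <<'E'
from h import *
import cv2
go2(-.135,-.090,.043,-.0285,.005)
cv2.imwrite("pics/w3.png",imaging.camera("wrist")[:,:,::-1])
E
```

```text
time_s: 10.53
time_s: 11.03
t 11.03 tip(case mm) [-140.9  -84.8  161.8] tilt 31.6 yaxis [-0.088  0.996 -0.006] F [ 0.8 -0.7  0.4] op 0.5 shift [ 5.73 -0.45 10.42] q [-0.68 -0.22  2.28  0.56  0.74 -2.7 ]
```

View pics/w3.png

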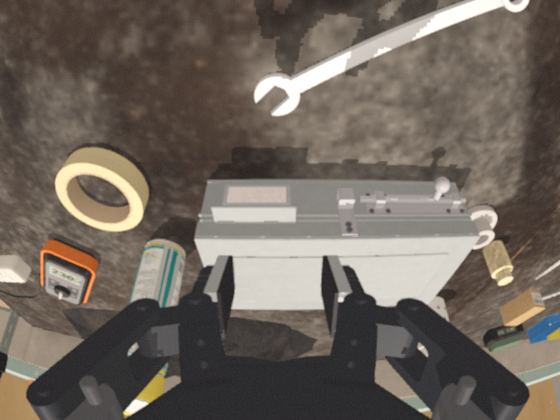

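The view shows the knob at (442,187), well left, with the rod clear of the eye at (347,197). The lip is at (255,205) and the right finger at (225,270) lines up with it. I'll lower in front of the lip, then go forward under it.

```bash
P="python3 -m pendant"
$P '[[1.7,-0.1,2.8,0],[3.4,-0.3,5.6,0],[5.1,-0.45,8.5,0],[6.8,-0.45,11.3,0],[6.8,-0.45,11.3,0],[6.8,-0.45,11.3,0]]' 0.5 | grep force
python3 - <<'E'
from h import *
go2(-.080,-.090,.030,-.0285,.005)
E
```

```text
wrist_force: [0.5, -1.0, -0.3]
grasp_force: 0.0
t 11.58 tip(case mm) [-133.5  -86.9   36.6] tilt 31.0 yaxis [-0.092  0.996 -0.007] F [ 0.4 -1.  -0.3] op 0.5 shift [-4.25 -0.31  3.32] q [-0.66  0.14  2.3   0.92  0.46 -3.12]
```

Joint 6 is at its limit, so I'll back off, half-turn the gripper (same shape) and come in again.

```bash
P="python3 -m pendant"
$P '[[0,0,-3,2],[0,0,-6,7],[0,0,-9,14],[0,0,-10,21],[0,0,-10,28],[0,0,-10,35],[0,0,-10,42],[0,0,-10,49],[0,0,-10,56],[0,0,-10,63],[0,0,-10,70],[0,0,-10,77]]' 0.5 | grep time
$P '[[0,0,0,7],[0,0,0,14],[0,0,0,21],[0,0,0,28],[0,0,0,35],[0,0,0,42],[0,0,0,49],[0,0,0,56],[0,0,0,63],[0,0,0,70],[0,0,0,77],[0,0,0,84]]' 0.5 | grep time
$P '[[0,0,0,7],[0,0,0,14],[0,0,0,19],[0,0,0,19],[0,0,0,19]]' 0.5 | grep time
python3 - <<'E'
from h import *
go2(-.135,-.090,.030,.0285,.005,-.011)
E
```

```text
time_s: 12.58
time_s: 13.58
time_s: 14.0
t 14.0 tip(case mm) [-184.9  -87.8  125.5] tilt 31.2 yaxis [ 0.092 -0.996  0.014] F [ 0.9 -0.7  0. ] op 0.5 shift [-0.67  0.09 10.76] q [-0.79 -0.25  2.39  0.63  0.73  0.26]
```

```bash
P="python3 -m pendant"
$P '[[-0.2,0.1,3,0],[-0.5,0.2,6,0],[-0.7,0.2,9,0],[-0.7,0.2,10.8,0],[-0.7,0.2,10.8,0],[-0.7,0.2,10.8,0]]' 0.5 | grep time
python3 - <<'E'
from h import *
go2(-.080,-.090,.030,.0285,.005,-.011)
E
```

```text
time_s: 14.5
t 14.5 tip(case mm) [-136.3  -89.2   26.5] tilt 31.0 yaxis [ 0.091 -0.996  0.007] F [0.4 0.4 0.4] op 0.5 shift [5.   0.08 2.6 ] q [-0.67  0.17  2.3   0.97  0.44 -0.04]
```

```bash
P="python3 -m pendant"
$P '[[1.2,0.1,0.6,0],[2.4,0.1,1.25,0],[3.6,0.1,1.9,0],[4.5,0.1,2.35,0],[5,0.1,2.6,0],[5,0.1,2.6,0],[5,0.1,2.6,0]]' 0.5 | grep time
python3 - <<'E'
from h import *
import cv2
go2(-.080,-.090,.037,.0285,.005,-.011)
cv2.imwrite("pics/w4.png",imaging.camera("wrist")[:,:,::-1])
s=imaging.camera("side")[140:260,200:360]
cv2.imwrite("pics/s4.png",cv2.resize(s[:,:,::-1],None,fx=4,fy=4))
E
```

```text
time_s: 15.08
t 15.08 tip(case mm) [-80.2 -91.2  31.3] tilt 31.1 yaxis [ 0.088 -0.996  0.009] F [-0.4 -0.2 -0.8] op 0.5 shift [ 0.31 -0.12 -0.48] q [-0.57  0.25  2.17  0.89  0.41  0.13]
```

View pics/w4.png

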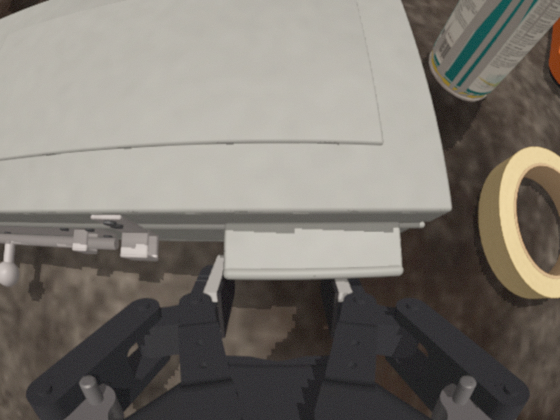

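The right finger at (345,285) is under the lip and the left finger at (220,275) is clear of its left end, with no contact force. I'll start a gentle lift and read the force.

```bash
P="python3 -m pendant"
$P '[[0.3,0,-0.5,0],[0.5,0,-0.9,0],[0.7,0,-1.3,0],[0.95,0,-1.8,0],[0.95,0,-1.8,0],[0.95,0,-1.8,0]]' 0.5 | grep time
python3 - <<'E'
from h import *
go2(-.079,-.090,.066,.0285,.005,-.011)
E
```

```text
time_s: 15.68
t 15.68 tip(case mm) [-82.4 -90.3  49.7] tilt 30.9 yaxis [ 0.087 -0.996  0.006] F [-3.8  0.2 -2.2] op 0.5 shift [ 1.12 -0.02 -1.22] q [-0.58  0.2   2.18  0.8   0.45  0.23]
```

The reaction is −3.8/−2.2 N, normal to the finger face, so the lid is rising on the finger. I'll follow the arc.

```bash
P="python3 -m pendant"
$P '[[0.45,0,-0.6,0],[0.95,0,-1.2,0],[1.45,0,-1.75,0],[2,0,-2.3,0],[2.5,0,-2.8,0],[3.05,0,-3.3,0],[3.65,0,-3.75,0],[4.25,0,-4.2,0],[4.85,0,-4.6,0],[5.45,0,-5,0],[6.1,0,-5.35,0],[6.8,0,-5.7,0]]' 0.5 | grep time
python3 - <<'E'
from h import *
go2(-.044,-.090,.147,.0285,.005,-.011)
E
```

```text
time_s: 16.68
t 16.68 tip(case mm) [-52.7 -90.3 134.1] tilt 31.0 yaxis [ 0.087 -0.996  0.007] F [-3.2  0.5  0.1] op 0.5 shift [ 1.41 -0.02 -0.66] q [-0.53  0.06  2.09  0.54  0.6   0.56]
```

```bash
P="python3 -m pendant"
$P '[[0.65,0,-0.3,0],[1.3,0,-0.6,0],[2,0,-0.85,0],[2.7,0,-1.1,0],[3.4,0,-1.3,0],[4.15,0,-1.45,0],[4.9,0,-1.55,0],[5.6,0,-1.6,0],[6.3,0,-1.7,0],[7,0,-1.75,0],[7.7,0,-1.7,0],[8.4,0,-1.65,0]]' 0.5 | grep time
python3 - <<'E'
from h import *
import cv2
go2(.038,-.090,.205,.0285,.005,-.011)
cv2.imwrite("pics/w5.png",imaging.camera("wrist")[:,:,::-1])
E
```

```text
time_s: 17.68
t 17.68 tip(case mm) [ 11.6 -90.3 191.9] tilt 31.0 yaxis [ 0.087 -0.996  0.007] F [-0.7 -0.2 -0. ] op 0.5 shift [ 2.93 -0.04  0.24] q [-0.45  0.1   1.91  0.41  0.7   0.77]
```

View pics/w5.png

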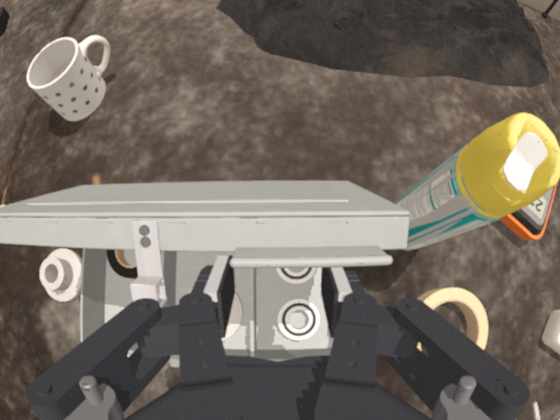

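The lid is at about 65°, with its lip at (310,257) on the right finger. So that it doesn't drop onto its stop, I'll roll the left finger round behind the lip to ease it down without gripping. First I'll bring it up to about 72° and do half of the roll.

```bash
P="python3 -m pendant"
$P '[[0.7,0,0,0],[1.4,0,0.1,0],[2.1,0,0.1,0],[2.45,0.02,0.1,7],[2.8,0.08,0.1,14],[3.1,0.2,0.1,21],[3.45,0.35,0.1,28],[3.75,0.5,0.1,35],[4,0.75,0.1,42],[4.25,1,0.1,49],[4.25,1,0.1,49]]' 0.5
python3 - <<'E'
from h import *
o,p,R=tool(); print(o["q"].round(2), ((R.T@o["wrist_force"])).round(1))
for s,n in((1,"right"),(-1,"left")):
    t=p+R@[0,s*.0285,.017]; A=np.array([[np.cos(TH),np.sin(TH),0],[-np.sin(TH),np.cos(TH),0],[0,0,1]]); print(n,(A@(t-np.r_[C,0])*1000).round(1))
E
```

```text
time_s: 18.65
eef_pos: [0.6663, -0.0935, 0.2202]
eef_rot: [-0.12, 0.893, -0.363, 0.238]
wrist_force: [-0.6, -0.0, 1.0]
opening: 0.498
grasp_force: 0.0
[-0.43  0.15  1.8   0.38  0.74  1.69] [-0.1  0.  -1.2]
right [ 20.  -89.  194.6]
left [ 57.2 -51.8 216.6]
```

```bash
P="python3 -m pendant"
$P '[[0.35,0.02,0,7],[0.7,0.08,0,14],[1,0.2,0,21],[1.35,0.33,0,28],[1.65,0.5,0,35],[1.9,0.7,0,41],[2.1,0.45,0,41],[2.1,0.45,0.5,41],[2.1,0.45,1,41],[2.1,0.45,1.4,41],[2.1,0.45,1.4,41]]' 0.5
python3 - <<'E'
from h import *
import cv2
o,p,R=tool(); print(o["q"].round(2), ((R.T@o["wrist_force"])).round(1))
for s,n in((1,"right"),(-1,"left")):
    t=p+R@[0,s*.0213,.017]; A=np.array([[np.cos(TH),np.sin(TH),0],[-np.sin(TH),np.cos(TH),0],[0,0,1]]); print(n,(A@(t-np.r_[C,0])*1000).round(1))
print((A@R).round(2))
cv2.imwrite("pics/w6.png",imaging.camera("wrist")[:,:,::-1])
E
```

```text
time_s: 19.57
eef_pos: [0.6839, -0.1119, 0.2133]
eef_rot: [-0.194, 0.712, -0.65, 0.182]
wrist_force: [-0.2, -0.5, 0.1]
opening: 0.501
grasp_force: 0.2
[-0.45  0.21  1.75  0.39  0.74  2.37] [ 0.5  0.1 -0.2]
right [ 36.1 -90.3 187.8]
left [ 72.7 -90.3 209.7]
[[-0.   -0.86  0.51]
 [-1.   -0.   -0.01]
 [ 0.01 -0.51 -0.86]]
```

View pics/w6.png

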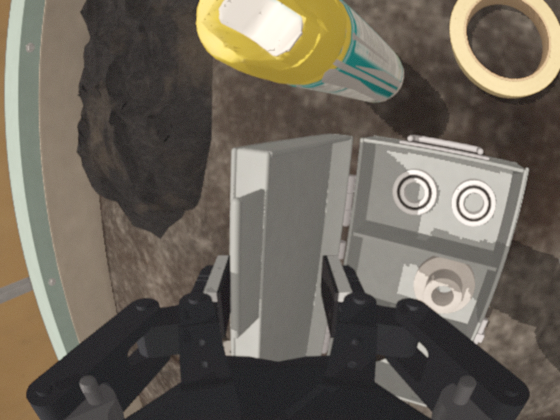

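The lid (232–350, 135–350) is between the fingers. I'll compute its angle by projecting the model into the wrist view.

```bash
cat >> h.py <<'E'
def wproj(P):
    o,p,R=tool(); T=np.eye(4);T[:3,:3]=R;T[:3,3]=p
    i=imaging.camera_info("wrist");M=np.linalg.inv(T@i["tool_from_camera"]);K=i["K"]
    c=M[:3,:3]@P+M[:3,3]; v=np.array([c[0],-c[1],-c[2]]); a=np.arctan2(np.hypot(v[0],v[1]),v[2]); d=v[:2]/np.hypot(v[0],v[1])
    return (K[:2,2]+K[0,0]*a*d).round(0)
E
python3 - <<'E'
from h import *
print("hinge R",wproj(cw(.074,-.13,.056)),"can top?")
for deg in (75,80,86,92,98,104,110):
    t=np.radians(deg); f=lambda r,n,y: wproj(cw(.074-r*np.cos(t)+n*np.sin(t),y,.056+r*np.sin(t)+n*np.cos(t)))
    print(deg,"rimfrontR",f(.144,0,-.13),"topfrontR",f(.144,.022,-.13),"lipR",f(.167,0,-.115),"lipL",f(.167,0,-.045))
E
```

```text
hinge R [345. 157.] can top?
75 rimfrontR [319. 198.] topfrontR [269. 194.] lipR [307. 251.] lipL [301. 383.]
80 rimfrontR [290. 195.] topfrontR [245. 191.] lipR [271. 247.] lipL [272. 376.]
86 rimfrontR [259. 192.] topfrontR [220. 188.] lipR [232. 240.] lipL [241. 366.]
92 rimfrontR [233. 189.] topfrontR [201. 184.] lipR [201. 232.] lipL [214. 354.]
98 rimfrontR [212. 185.] topfrontR [187. 180.] lipR [177. 224.] lipL [193. 340.]
104 rimfrontR [195. 181.] topfrontR [177. 176.] lipR [160. 217.] lipL [176. 327.]
110 rimfrontR [183. 178.] topfrontR [170. 173.] lipR [148. 209.] lipL [165. 314.]
```

Run:
```python
from h import *
import cv2
for x in(-.07,.07):
  for y in(-.13,): print("case corner",x,y,wproj(cw(x,y,.056)))
print("tape", wproj(ray("top",379,210,.025)), "can", wproj(ray("top",374,158,.217)))
im=imaging.camera("top"); o=ctrl.get_obs(); print(o["eef_pos"])
s=imaging.camera("side")[110:260,190:350]
a=cv2.resize(im[130:250,230:360],None,fx=4,fy=4)[:,:,::-1]; b=cv2.resize(s,None,fx=480/150,fy=480/150)[:,:,::-1][:, :280+232]
h=np.zeros((480,800,3),np.uint8); a=cv2.resize(a,(400,370)); b=cv2.resize(b,(400,375)); h[:370,:400]=a; h[:375,400:]=b
cv2.imwrite("pics/m6.png",h)
```

```text
case corner -0.07 -0.13 [516. 179.]
case corner 0.07 -0.13 [349. 158.]
tape [509.  32.] can [224.  11.]
[ 0.6837069  -0.11189025  0.21387113]
```

View pics/m6.png

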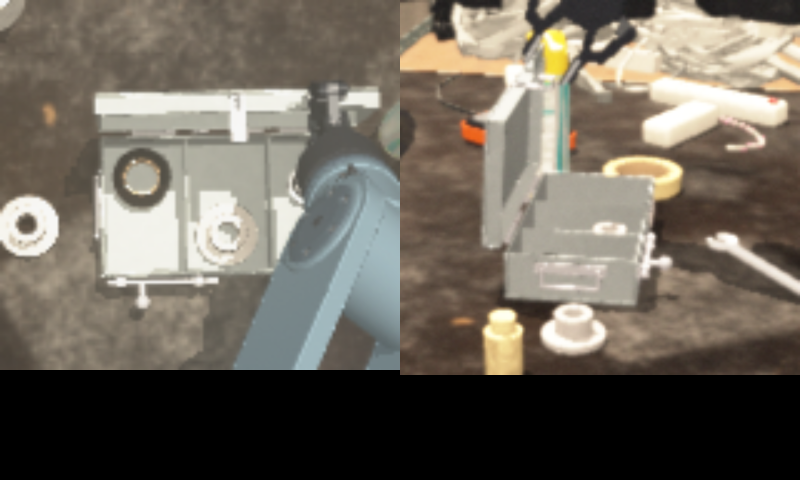

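The case looks to have slid and turned a little. The wrist view has its back-right corner at (360,137) where I predicted (349,158), and the top view's front edge is now nearly level. I'll measure how far it moved.

Run:
```python
from h import *
from scipy.optimize import least_squares
px=lambda a,b:(230+a/3.077,130+b/3.083)
FL=ray("top",*px(107,278),.057);KN=ray("top",*px(143,301),.04)
print("FL",FL[:2],"orig",cw(-.07,.13,0)[:2],"knob",KN[:2],"orig",cw(-.097,.090,0)[:2])
# refine edges numerically: original vs now difference in top images near knob
import cv2
a=cv2.imread("pics/top0.png"); b=imaging.camera("top")[:,:,::-1].copy(); cv2.imwrite("pics/top7.png",b)
# bright knob blob centroid in each
for n,im,(u0,u1) in(("0",a,(277,287)),("7",b,(270,285))):
    g=cv2.cvtColor(im,cv2.COLOR_BGR2GRAY)[224:234,u0:u1].astype(float); w=np.clip(g-120,0,None); yy,xx=np.mgrid[224:234,u0:u1]; print(n,(xx*w).sum()/w.sum(),(yy*w).sum()/w.sum(),w.sum())
# flange, blank displacement check via phase correlation
for n,(u,v) in {"flange":(239,203),"blank":(214,185),"tape":(379,210),"spanner":(300,268)}.items():
    r=14; A=[cv2.cvtColor(i,cv2.COLOR_BGR2GRAY)[v-r:v+r,u-r:u+r].astype(np.float32) for i in(a,b)]; print(n,cv2.phaseCorrelate(*A,cv2.createHanningWindow((28,28),5)))
# left and front walls: edge columns/rows
g=cv2.cvtColor(b,cv2.COLOR_BGR2GRAY)
for v in(185,195,205,212): print("row",v,g[v,255:275])
for u in(270,290,300,310): print("col",u,g[208:232,u])
```

```text
FL [0.55430862 0.08015489] orig [0.5484529  0.09671931] knob [0.53213186 0.04382664] orig [0.52524189 0.05440797]
0 282.13901549680946 227.87830446672743 2194.0
7 277.6443232841565 227.5567671584349 3118.0
flange ((0.07047011092463151, 0.016178461371497477), 1.003951625559065)
blank ((-0.09488280825677187, -0.15842773262491505), 0.986921718650394)
tape ((0.1831955778650336, -0.19067252711247562), 0.6307233725653755)
spanner ((-0.316310653119249, -0.13123610577173217), 0.7319211535983615)
row 185 [ 84  89  88  86  83  81  97 167 159 177 176 169  77  79  82 108 148 177
 176 176]
row 195 [ 92  92  92  93  85 110 200 225 243 226 242 241 240 184 174 130  90  88
  88  88]
row 205 [130 136 134 139 134 118 202 159 194 225 241 241 241 240 241 241 242 242
 242 242]
row 212 [137 139 143 144 143 134  98 118 198 214 241 241 242 242 241 241 242 241
 241 241]
col 270 [242 242 241 241 241 241 241 241 240 241 241 169 236 245 225  91  90  91
 113 111 115 120 122 124]
col 290 [199 199 181 181 182 181 166 166 165 156 175 128 184 242 101 113 115 112
 130 142 132 131 139 137]
col 300 [246 247 142 212 211 245 245 200 237 230 148 122 243 231 117 109 108 111
 111 107 104 104 105 104]
col 310 [193 192 193 195 195 175 171 171 171 170 154 108 104 101 102 103 111 112
 106 103 100  99 101 100]
```

The case slid about 14 mm to the right and turned about 3°, probably because the left finger brushed the lip's end as it rolled. Its neighbours have not moved. The lid is now at about 83°, near balance between the fingers. I'll ease it back slowly.

```bash
P="python3 -m pendant"
$P '[[0,-0.3,0.15,0],[0,-0.6,0.35,0],[0,-0.85,0.5,0],[0,-1.1,0.65,0],[0,-1.4,0.8,0],[0,-1.65,1,0],[0,-1.95,1.15,0],[0,-2.2,1.3,0],[0,-2.5,1.5,0],[0,-2.75,1.6,0],[0,-3,1.8,0],[0,-3.3,1.95,0]]' 0.5 | grep force
$P '[[0,-0.25,0.2,0],[0,-0.45,0.4,0],[0,-0.65,0.6,0],[0,-0.9,0.8,0],[0,-1.1,1.05,0],[0,-1.35,1.25,0],[0,-1.55,1.45,0],[0,-1.8,1.65,0],[0,-2,1.85,0],[0,-2.2,2.1,0],[0,-2.45,2.3,0],[0,-2.65,2.5,0]]' 0.5 | grep force
python3 - <<'E'
from h import *
import cv2
o,p,R=tool(); print(o["time_s"],o["q"].round(2), ((R.T@o["wrist_force"])).round(1))
A=np.array([[np.cos(TH),np.sin(TH),0],[-np.sin(TH),np.cos(TH),0],[0,0,1]])
for s,n in((1,"F1"),(-1,"F2")): print(n,(A@(p+R@[0,s*.0213,.017]-np.r_[C,0])*1000).round(1))
b=imaging.camera("top")[:,:,::-1]; cv2.imwrite("pics/top8.png",b); a=cv2.imread("pics/top7.png")
g=[cv2.cvtColor(i,cv2.COLOR_BGR2GRAY) for i in(a,b)]
for u in(268,280,290): print(u,"before",g[0][150:180,u].tolist(),"\n now",g[1][150:180,u].tolist())
E
```

```text
wrist_force: [1.7, -0.0, 0.0]
grasp_force: 0.3
wrist_force: [0.4, -1.0, -0.1]
grasp_force: 0.0
21.7667 [-0.38  0.36  1.57  0.34  0.75  2.47] [ 1.  -0.2  0.2]
F1 [110.4 -91.  181.5]
F2 [146.9 -91.  203.4]
268 before [93, 92, 93, 93, 96, 102, 114, 105, 100, 113, 231, 245, 239, 239, 239, 239, 240, 157, 172, 172, 174, 173, 137, 91, 110, 116, 119, 135, 176, 175] 
 now [129, 130, 131, 130, 131, 130, 130, 130, 130, 131, 131, 131, 131, 130, 131, 132, 134, 163, 226, 226, 228, 228, 81, 85, 143, 119, 119, 136, 177, 176]
280 before [112, 120, 116, 108, 103, 100, 97, 100, 100, 124, 192, 243, 239, 240, 239, 239, 202, 177, 173, 174, 176, 174, 159, 170, 142, 119, 121, 149, 172, 102] 
 now [130, 130, 128, 128, 130, 129, 128, 129, 130, 131, 131, 130, 131, 130, 130, 131, 133, 165, 228, 229, 228, 214, 246, 217, 198, 119, 122, 149, 173, 110]
290 before [92, 96, 105, 106, 104, 101, 97, 95, 96, 125, 176, 240, 240, 240, 240, 238, 147, 173, 172, 174, 174, 180, 96, 101, 176, 145, 158, 173, 176, 176] 
 now [130, 130, 129, 129, 130, 130, 128, 129, 128, 129, 128, 128, 129, 128, 129, 128, 130, 226, 228, 228, 226, 132, 84, 105, 236, 150, 222, 239, 241, 240]
```

Run:
```python
from h import *
import cv2
g=cv2.cvtColor(cv2.imread("pics/top8.png"),cv2.COLOR_BGR2GRAY)
print(g[125:152,280].tolist())
c2=C+np.array([-.002,-.015]);th2=TH-.06
for deg in(84,90,100,105,110):
    t=np.radians(deg)
    print(deg,[proj("top",np.r_[tow(c2,th2,(.074-r*np.cos(t)+n*np.sin(t),.05)),.056+r*np.sin(t)+n*np.cos(t)]).round(1).tolist() for r,n in((.144,0),(.144,.022))])
```

```text
[116, 118, 115, 118, 117, 113, 110, 113, 119, 123, 122, 119, 121, 126, 130, 135, 142, 203, 226, 227, 228, 227, 189, 129, 130, 130, 130]
84 [[288.7, 170.4], [288.5, 162.6]]
90 [[288.6, 165.1], [288.3, 157.5]]
100 [[288.2, 156.6], [287.9, 149.3]]
105 [[288.1, 152.5], [287.7, 145.6]]
110 [[287.9, 148.7], [287.5, 142.1]]
```

The front wall band is now at rows 142–147, which matches a lid angle of 110°, so it is on its stop. I'll withdraw along the fingers, clear of the lid.

```bash
P="python3 -m pendant"
$P '[[0,0,-1,0],[0,0,-2.5,0],[0,0,-5,0],[0,0,-8,0],[0,0,-11,0],[0,0,-14,0],[0,0,-17,0],[0,0,-20,0],[0,0,-20,0],[0,0,-20,0]]' 0.5
python3 - <<'E'
from h import *
import cv2
b=imaging.camera("top")[:,:,::-1]; cv2.imwrite("pics/top9.png",b); a=cv2.imread("pics/top0.png")
g=cv2.cvtColor(b,cv2.COLOR_BGR2GRAY); print(g[138:152,280].tolist())
for n,(u,v) in {"flange":(239,203),"blank":(214,185),"tape":(379,210),"caliper":(162,268),"spannerEnd":(270,288)}.items():
    r=14; A=[cv2.cvtColor(i,cv2.COLOR_BGR2GRAY)[v-r:v+r,u-r:u+r].astype(np.float32) for i in(a,b)]; print(n,cv2.phaseCorrelate(*A,cv2.createHanningWindow((28,28),5)))
E
```

```text
time_s: 22.65
eef_pos: [0.6547, -0.1141, 0.3825]
eef_rot: [-0.195, 0.711, -0.65, 0.186]
wrist_force: [0.4, -0.1, -0.6]
opening: 0.502
grasp_force: 0.0
[127, 131, 136, 143, 204, 226, 228, 228, 227, 190, 130, 131, 131, 131]
flange ((0.07352985267230316, 0.024867571743605765), 1.0018273078070747)
blank ((-0.09671142521142961, -0.15707335566161795), 0.9858579185273912)
tape ((-0.07767549718271027, 0.3656357217816151), 0.622812753783332)
caliper ((-0.09295388746901878, 0.0018195021859845895), 0.902617834409078)
spannerEnd ((-0.3272056872492275, -0.28397542067019543), 0.9135119522942438)
```

The lid stays at its stop with the robot clear, and the other things haven't moved.

```bash
python3 -c "
from bench import workorder
print(workorder.hand_in())"
```

```text
the job is handed in; nothing more can be done
None
```

I handed the job in: the bolt is fully back and the lid, eased down, leans on its stop with the robot clear and the flange, blank, tape, caliper and spanner unmoved (the can was not measured), but the case itself slid about 14 mm to the right and turned about 3° during the work, probably when a finger brushed the lip, and I left it there.

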